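# Shift the next specimen carrier into the viewing pocket

### The job

Bring the round-headed specimen carrier into the viewing pocket of the stage by sliding the carriers one at a time into the empty pocket, without lifting any of them out from under the lips; each must end fully home in a pocket. When the round one arrives, press it against the steel stop strip with about 10 N for a second, then let go. Work gently throughout, never forcing a carrier against a stop strip with more than 20 N or against the rest of the stage with more than 30 N, and leave the other things on the bench alone.

Things in the scene. Friction and masses are not known exactly. Their poses are not given: they have to be found in the camera images.
- port (a point): centre of the viewing pocket, on the deck, 30 mm above the bench; axes are the stage's. It is the corner pocket edged by two bright steel stop strips with steel caps on the lip above them. The recess centre is 36 mm along -x and 36 mm along -y of it. A cream lamp housing (60 x 70 mm, 48 mm high above the bench) stands outside the wall on its +x side, its near face 105 mm along +x from the recess centre.
- pocket_a (a point): centre of the pocket beside the viewing pocket on its -x side (72 mm away), on the deck; stage axes
- pocket_b (a point): centre of the pocket diagonally opposite the viewing pocket, on the deck, empty at the start; stage axes
- pocket_c (a point): centre of the pocket beside the viewing pocket on its -y side (72 mm away), on the deck; stage axes
- round_mid (a point): Specimen carrier with a round head of 30 mm diameter, the one to be viewed; it starts in the pocket on one side or the other of the viewing pocket (pocket_a or pocket_c). Foot: steel slab 70.5 x 70.5 x 14 mm, corners cut, under the lips (1.5 mm play in height; 3 mm in all for two in a row). Head: dark, 36 mm high. 0.5 kg, slides with 1 to 3 N (coated). Point: on the centre line, half-way up the head, 32 mm above the deck (head spans 14 to 50 mm); axes along the foot's sides.
- square_mid (a point): Specimen carrier with a square head 30 x 30 mm; it starts in the viewing pocket. Foot: steel slab 70.5 x 70.5 x 14 mm, corners cut, under the lips (1.5 mm play in height; 3 mm in all for two in a row). Head: dark, 36 mm high. 0.5 kg, slides with 1 to 3 N (coated). Point: on the centre line, half-way up the head, 32 mm above the deck (head spans 14 to 50 mm); axes along the foot's sides.
- hex_mid (a point): Specimen carrier with a six-sided head 28 mm across the flats, flats facing +-x; it starts in the other of pocket_a and pocket_c. Foot: steel slab 70.5 x 70.5 x 14 mm, corners cut, under the lips (1.5 mm play in height; 3 mm in all for two in a row). Head: dark, 36 mm high. 0.5 kg, slides with 1 to 3 N (coated). Point: on the centre line, half-way up the head, 32 mm above the deck (head spans 14 to 50 mm); axes along the foot's sides.
- round: the round-headed carrier, origin at the centre of the underside of its foot; otherwise as point round_mid
- square: the square-headed carrier, origin at the centre of the underside of its foot; otherwise as point square_mid
- hex: the hex-headed carrier, origin at the centre of the underside of its foot; otherwise as point hex_mid
- stage: rigid fixed cream box 180 x 180 x 30 mm; its flat black deck has a square recess of 2 x 2 pockets, 72 mm apart, no walls between. Recess 144 x 144 mm inside; walls 14 mm thick, 15.5 mm high, and on them a lip 3 mm thick that overhangs the recess by 4 mm all round (lip top 18.5 mm above the deck, 48.5 mm above the bench). Origin on the bench under the recess centre.
- stop_x: rigid steel stop strip that forms the viewing pocket's +x wall, 86 x 14 x 15.5 mm, origin at its centre; its working face is 36 mm along +x from point port
- stop_y: rigid steel stop strip that forms the viewing pocket's +y wall, 72 x 14 x 15.5 mm, origin at its centre; its working face is 36 mm along +y from point port
- jar: bystander: jar, 60 mm diameter, 75 mm high, origin at its underside
- tape: bystander: empty plastic ring, 90 mm diameter, 24 mm high, origin at its underside
- driver: bystander: screwdriver lying on the bench
Things that resemble listed ones, but are neither listed nor needed, are in the scene too. What is shaped like the hex but red or yellow is not meant.

How it is judged:
By the outcome, as a careful person would: the job done as asked, in the order asked, and still so for the second after the job is handed in, with the robot touching nothing.
It also fails if it takes over 69 s, if anything falls off the work surface, if the arm or the gripper's body presses on something with over 40 N, if the wrist force passes 120 N, or if a joint passes its speed limit or range.

### The arm

A 7-joint arm with a two-finger parallel gripper is mounted at the origin on the work surface. World frame = base frame: x ahead of the robot, y to its left, z up, the work surface at z = 0. Lengths are in m, angles in rad, forces in N, time in s.
With the tool pointing down it reaches from about 0.4 to 0.85 m from the base axis. Payload 4.5 kg.
Tool frame: the origin (TCP) lies on the centre line of the jaws, within the pads' length; the fingertips stand 11 mm ahead of it and the grasp point (between the pads) lies 8 mm behind it; z points along the fingers, x is the direction in which the jaws open and shut, and the axes are right-handed (so a half turn about z gives the same grasp; the last joint's range is limited). The gripper opens to 88 mm and grips with 3 to 60 N. Pads are 18 mm wide; open, the fingers measure 123 mm over their backs; the gripper's body (75 mm by 187 mm) begins 45 mm behind the grasp point.
Start: joints at [1.297, 0.689, -0.195, 1.565, 0.157, 0.902, -0.215], TCP at [0.189, -0.596, 0.25] pointing down, gripper open.
Joint ranges: [-3.01, 3.01], [-0.46, 2.08], [-1.47, 1.51], [0.13, 2.56], [-1, 4.14], [0.04, 2.09], [-2.66, 2.66]. Speed limits (rad/s): [2.57, 2.57, 3.14, 3.14, 3.14, 3.14, 3.14].

### API

Orientations are given as a unit quaternion [x, y, z, w].
In Python, from plant import r, vision, order, nets gives the robot as it stands.
- The arm moves only by the tool send_rows, never from a script. Its argument "series" is a list of rows, each an object with "delta_pos": the shift along the tool's x, y, z in cm, a list of three; "turn": the turn about the tool's z in degrees; "jaw": the closure, from 0 (fully open) to 1 (shut). In form: [{"delta_pos": [x, y, z], "turn": turn, "jaw": jaw}, ...]. A call has 1 to 8 rows; each row is the pose to reach, as a shift and turn from the pose commanded when the call began, along the tool's axes at that moment; what a row does not reach only later rows make up. A row lasts 1/12 s, in which the tool goes at most 41.7 mm and 7.16 degrees, less where a joint would pass 70% of its speed; a pose out of reach is approached as far as the arm can. A call with a gripper value outside its range is refused whole. The fingers move at their own pace and stop on an object; "force" is the grip in N (left out, the last holds). Time passes only in rows, so rows that repeat a pose let the fingers close. It gives the time, the measured TCP pose, the force and the opening at its end, in the units of the state.
- r.get_state(): the state, without advancing time (a new reading comes with each control period).
- vision.snapshot(name): name is "side" or "top" or "wrist"; returns the picture (384x512x3 uint8, blue, green, red); there is no depth.
- vision.camera_params(name): a dict with "intrinsics" (3x3 intrinsics, pixels), "extrinsics" (4x4, takes a point from world to camera coordinates). Camera axes: x right, y down, z forward; pixel columns grow to the right and rows downward; lengths in m; the calibration is good to about 2 mm. The wrist camera is an equidistant fisheye: a pixel r from the principal point sees the ray r / f radians off the axis. A picture is of the moment at which its call begins: read the wrist's pose just before it. camera_params takes no time and is no camera call; for the wrist camera it gives the pose at the moment of the call.
- order.finish_job(): hands the job in, once; it reports no verdict.
Trained networks look in the newest picture that a camera, given by its name, has taken for a name from the list of things; names that differ only in an ending like _2 or _b are one class to them, and where a whole thing is asked for, a point or a joint stands for the part that bears it (a point fixed in the world has none). Each returns a list of dicts, best first, with "score" (0 to 1); they miss things now and then, are a little off and sometimes report something else, mostly with a low value. They report only what shows in the picture. A call takes as long as a camera call. They do not tell look-alikes from the thing itself.
- nets.boxes_of(camera, label): "location" ([row, column] as shares, 0 to 1, of the picture: columns of its width, rows of its height, amid what is visible of it).
- nets.trace(camera, label): "region" (384x512 bool, what is visible of it) and "location" ([row, column] as shares, 0 to 1, of the picture: columns of its width, rows of its height, amid what is visible of it).
The state is a dict: "clock": time; "q": joint angles; "qd": joint speeds; "joint_torque": joint torques, N m; "tool_pos": TCP position; "eef_rot": TCP orientation; "contact_force": force on the tool from outside, world axes, zero at the start; "moment": the same for the moment, N m; "opening": opening from 0.0 (shut) to 1.0 (fully open).
Only numpy, scipy, OpenCV 4.12 (cv2) and the standard library are available. Lean on these libraries where they do the work, as an engineer would, in place of code of your own. Each camera call takes 0.05 s, during which the arm holds its last target.

## Working session

There is one attempt and no reset: what is moved stays moved. The work goes in short steps, Python scripts to look and compute and a tool call to move; the robot and the scene stay as the last step left them, time stands still between calls to the robot, and variables do not carry over. Pictures are saved under pics/ and viewed, and the job is handed in when it is done.

Besides the shell and the picture viewer there is one more tool, called after "Emit:" as a command line: name --argument value ..., lists and objects as JSON in quotes. send_rows: Moves the arm, as the interface text tells. Its arguments: {"type":"object","properties":{"series":{"type":"array"},"force":{"type":"number"}},"required":["series"]}

```bash
mkdir -p pics; ls; python3 - <<'E'
from plant import r, vision, order, nets
import cv2
print(r.get_state())
for n in ("side","top","wrist"):
    im=vision.snapshot(n); cv2.imwrite(f"pics/{n}0.png",im)
    p=vision.camera_params(n); print(n,p)
E
```

```text
pics
{'clock': 0.0, 'q': array([ 1.29680768,  0.68996987, -0.19451986,  1.5663412 ,  0.15723857,
        0.90248739, -0.21509255]), 'qd': array([ 5.46868569e-05,  8.16143552e-04,  9.24052989e-04,  9.21216331e-04,
       -7.19714696e-04,  1.44841365e-03,  2.29394874e-04]), 'joint_torque': array([-1.93633396e-04, -5.27571738e+01, -1.26709364e+00, -1.53432369e+01,
       -5.26558980e-02,  6.49948444e-03,  1.75238638e-04]), 'tool_pos': array([ 0.18913142, -0.59505496,  0.24891971]), 'eef_rot': array([ 8.07157383e-01, -5.90335608e-01, -7.58231520e-04, -5.04484871e-04]), 'contact_force': array([-0.50540241,  0.54226768,  0.27195366]), 'moment': array([-0.01738523,  0.02021198,  0.014148  ]), 'opening': 0.9980411853353931}
side {'intrinsics': array([[394.93266353,   0.        , 257.76061062],
       [  0.        , 394.93266353, 187.91042507],
       [  0.        ,   0.        ,   1.        ]]), 'extrinsics': array([[-0.99529285, -0.09688233,  0.00243988,  0.51719019],
       [-0.05768625,  0.57201747, -0.81821043,  0.09564832],
       [ 0.07787448, -0.81449974, -0.57491368,  1.17214088],
  
[... 326 characters left out ...]
059, -0.01208254, -0.07187322,  0.53052622],
       [ 0.07164371,  0.01846156, -0.99725942,  1.27314138],
       [ 0.        ,  0.        ,  0.        ,  1.        ]])}
wrist {'intrinsics': array([[297.31863964,   0.        , 252.829304  ],
       [  0.        , 297.31863964, 186.45206973],
       [  0.        ,   0.        ,   1.        ]]), 'extrinsics': array([[ 3.02658028e-01, -9.53098915e-01, -7.58916072e-04,
        -6.23640255e-01],
       [-9.05966555e-01, -2.87938193e-01,  3.10348512e-01,
        -4.14221665e-02],
       [-2.96011351e-01, -9.32419161e-02, -9.50622546e-01,
         3.90857643e-01],
       [ 0.00000000e+00,  0.00000000e+00,  0.00000000e+00,
         1.00000000e+00]])}
```

View pics/top0.png

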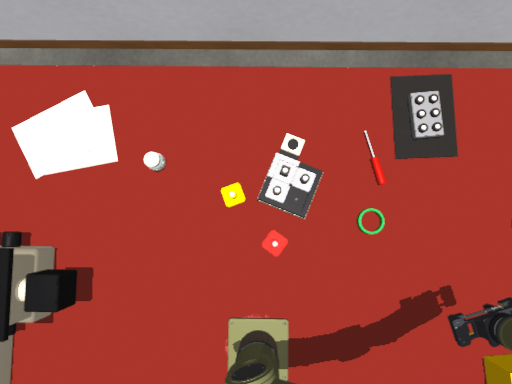

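View pics/side0.png

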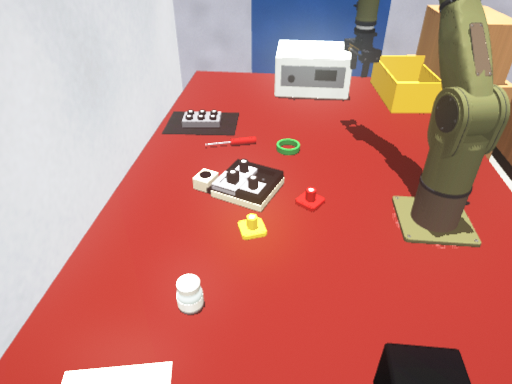

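View pics/wrist0.png

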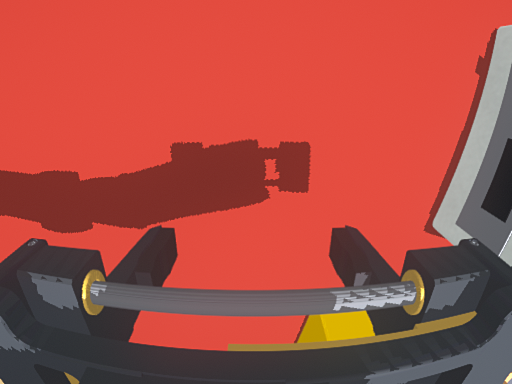

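```bash
python3 - <<'E'
import cv2
im=cv2.imread("pics/top0.png"); cv2.imwrite("pics/top0c.png",cv2.resize(im[125:225,240:340],None,fx=6,fy=6,interpolation=cv2.INTER_CUBIC))
im=cv2.imread("pics/side0.png"); cv2.imwrite("pics/side0c.png",cv2.resize(im[145:215,185:295],None,fx=7,fy=7,interpolation=cv2.INTER_CUBIC))
E
```

```text
(no output)
```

View pics/top0c.png

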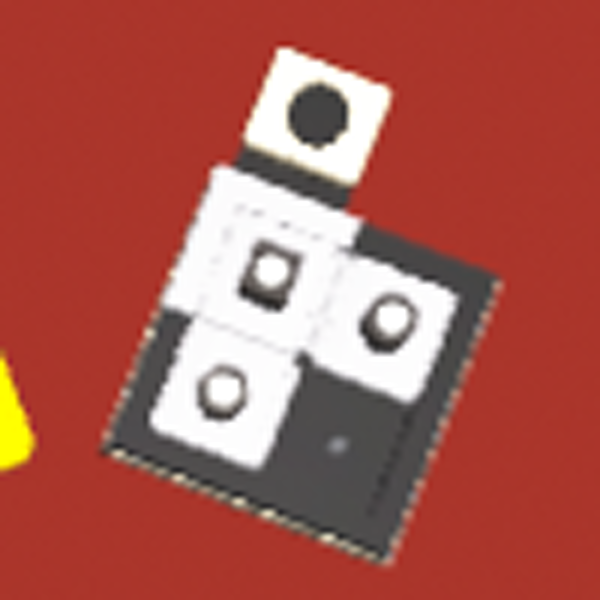

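View pics/side0c.png

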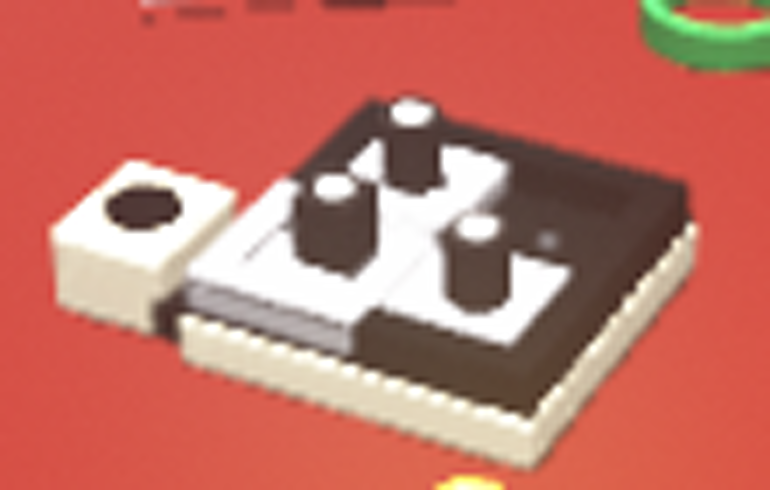

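```bash
cat > h.py <<'E'
import numpy as np, cv2
from scipy.optimize import least_squares
from scipy.spatial.transform import Rotation as R
def proj(p,P,fish=False):
    P=np.atleast_2d(P); c=(p['extrinsics'][:3,:3]@P.T).T+p['extrinsics'][:3,3]; K=p['intrinsics']
    if fish:
        rr=np.hypot(c[:,0],c[:,1]); th=np.arctan2(rr,c[:,2]); s=th/np.maximum(rr,1e-9)
        return np.c_[K[0,0]*c[:,0]*s+K[0,2],K[1,1]*c[:,1]*s+K[1,2]]
    return np.c_[K[0,0]*c[:,0]/c[:,2]+K[0,2],K[1,1]*c[:,1]/c[:,2]+K[1,2]]
def st2w(pose,P):
    P=np.atleast_2d(P).astype(float); c,s=np.cos(pose[2]),np.sin(pose[2])
    return np.c_[pose[0]+c*P[:,0]-s*P[:,1],pose[1]+s*P[:,0]+c*P[:,1],P[:,2]]
def ray(p,uv,z,fish=False):
    K=p['intrinsics'];E=p['extrinsics'];a=(uv[0]-K[0,2])/K[0,0];b=(uv[1]-K[1,2])/K[1,1]
    if fish:
        th=np.hypot(a,b); d=np.array([a/th*np.sin(th),b/th*np.sin(th),np.cos(th)])
    else: d=np.array([a,b,1.])
    d=E[:3,:3].T@d; o=-E[:3,:3].T@E[:3,3]
    return o+d*(z-o[2])/d[2]
E
python3 - <<'E'
from plant import r, vision, order, nets
from h import *
p=vision.camera_params("top")
uv=np.array([[215,168],[500,280],[390,562],[105,447]])/6+[240,125]-0.4
c=np.array([[.09,.09],[.09,-.09],[-.09,-.09],[-.09,.09]]);P=np.c_[c,np.full(4,.0485)]
f=lambda x:(proj(p,st2w(x,P))-uv).ravel()
s=least_squares(f,[.5,-.08,-.3]); print(s.x,np.degrees(s.x[2]),s.fun)
st=r.get_state(); print(R.from_quat(st['eef_rot']).as_matrix().round(3))
for n in ["top","side"]:
  for l in ["round_mid","square_mid","hex_mid","stage","stop_x","jar"]:
    for d in nets.boxes_of(n,l)[:4]: print(n,l,(np.array(d['location'])*[384,512]).round(1),round(d['score'],2))
E
```

```text
[ 0.55903524 -0.10244405 -0.36676402] -21.01403041553035 [-0.2603125  -1.28165768  1.22155066 -0.78178147  0.40647812  1.2337605
 -1.3792873   0.76882902]
[[ 0.303 -0.953 -0.001]
 [-0.953 -0.303  0.001]
 [-0.001  0.    -1.   ]]
top round_mid [178.6 301.9] 0.69
top square_mid [174.9 282.7] 0.66
top square_mid [220.4 360.3] 0.57
top hex_mid [241.9 277.2] 0.91
top hex_mid [190.1 275.9] 0.7
top hex_mid [194.8 231.9] 0.62
top hex_mid [178.8 303.5] 0.37
top stage [188.6 292.7] 0.62
top jar [160.  154.5] 0.74
top jar [185.9 292.3] 0.67
side round_mid [190.9 241. ] 0.54
side round_mid [166.3 241.4] 0.53
side square_mid [180.9 232.4] 0.51
side hex_mid [196.7 314.9] 0.84
side hex_mid [225.7 251.5] 0.82
side hex_mid [183.5 250.4] 0.67
side stage [185.1 240.6] 0.71
side stop_x [189.9 224.8] 0.4
side jar [295.  186.9] 0.55
```

```bash
python3 - <<'E'
from plant import r, vision, order, nets
from h import *
p=vision.camera_params("top")
uv=np.array([[215,168],[500,280],[390,562],[105,447]])/6+[240,125]-0.4
c=np.array([[.09,.09],[.09,-.09],[-.09,-.09],[-.09,.09]])*86/90;P=np.c_[c,np.full(4,.0485)]
f=lambda x:(proj(p,st2w(x,P))-uv).ravel()
s=least_squares(f,[.5,-.08,-.3]); print(s.x,np.degrees(s.x[2]),s.fun)
st=r.get_state(); T=R.from_quat(st['eef_rot']).as_matrix()
w=vision.camera_params("wrist");E=w['extrinsics'];o=-E[:3,:3].T@E[:3,3]
print("cam in tool",T.T@(o-st['tool_pos']), "axes(cols x,y,z) in tool\n",(T.T@E[:3,:3].T).round(3))
d=np.r_[s.x[:2],st['tool_pos'][2]]-st['tool_pos']; print("tool delta cm to stage centre",T.T@d*100, st['clock'])
E
```

```text
[ 0.55893428 -0.10246967 -0.36676338] -21.01399364423466 [ 0.40031843  0.24100304 -0.28806908 -0.10098998 -0.25863797 -0.27340525
  0.15225683  0.1439466 ]
cam in tool [-0.00076747 -0.081751   -0.13483629] axes(cols x,y,z) in tool
 [[ 1.    -0.001  0.   ]
 [ 0.     0.951  0.31 ]
 [-0.001 -0.31   0.951]]
tool delta cm to stage centre [-3.58006390e+01 -5.01623830e+01 -3.86444954e-03] 0.75
```

Emit:
send_rows --series '[{"delta_pos": [-3.5,-5.5,0],"turn": -6.5,"jaw": 0},{"delta_pos": [-5.5,-8.6,0],"turn": -13,"jaw": 0},{"delta_pos": [-7.6,-12,0],"turn": -19.5,"jaw": 0},{"delta_pos": [-9.8,-15.4,0],"turn": -26,"jaw": 0},{"delta_pos": [-12,-18.8,0],"turn": -32.5,"jaw": 0.2},{"delta_pos": [-14,-22.2,0],"turn": -39,"jaw": 0.5},{"delta_pos": [-16.2,-25.6,0],"turn": -45.5,"jaw": 0.5},{"delta_pos": [-18.4,-29,0],"turn": -51.4,"jaw": 0.5}]'

```text
clock: 1.42
tool_pos: [0.4046, -0.3388, 0.25]
eef_rot: [0.984, -0.179, 0.0, 0.0]
contact_force: [-0.2, -0.4, -0.0]
opening: 0.718
```

```bash
cat >> h.py <<'E'
SP=np.array([0.55893,-0.10247,-0.36676])
def w2st(P,pose=SP):
    P=np.atleast_2d(P); c,s=np.cos(pose[2]),np.sin(pose[2]); d=P[:,:2]-pose[:2]
    return np.c_[c*d[:,0]+s*d[:,1],-s*d[:,0]+c*d[:,1],P[:,2]]
def status(r,tgt=None):
    st=r.get_state(); T=R.from_quat(st['eef_rot']).as_matrix()
    ang=np.degrees(np.arctan2(T[1,0],T[0,0])-SP[2])
    c,s=np.cos(SP[2]),np.sin(SP[2]); F=st['contact_force']
    print("t",round(st['clock'],2),"tcp stage mm",(w2st(st['tool_pos'])[0]*1000).round(2),"toolx vs stagex deg",ang.round(2),"tilt",T[:,2].round(4),"F stage",np.round([c*F[0]+s*F[1],-s*F[0]+c*F[1],F[2]],2),"open",round(st['opening'],3),"M",st['moment'].round(2))
    if tgt is not None: print("tool delta cm",(T.T@(st2w(SP,tgt)[0]-st['tool_pos'])*100).round(2))
    return st
E
python3 - <<'E'
from plant import r, vision
from h import *
status(r,[0,-.1,.25]); print(r.get_state()['q'].round(2))
E
```

```text
t 1.42 tcp stage mm [ -59.32 -275.93  250.05] toolx vs stagex deg 0.34 tilt [ 5.e-04 -7.e-04 -1.e+00] F stage [-0.06 -0.41 -0.02] open 0.718 M [-0.04 -0.08 -0.03]
tool delta cm [  6.04 -17.56   0.  ]
[ 0.88  0.58 -0.43  1.85  0.34  0.78 -0.09]
```

Emit:
send_rows --series '[{"delta_pos": [1.3,-3.3,0],"turn": 0,"jaw": 0.5},{"delta_pos": [2.6,-6.8,0],"turn": 0,"jaw": 0.5},{"delta_pos": [3.9,-10.3,0],"turn": 0,"jaw": 0.5},{"delta_pos": [5.0,-13.8,0],"turn": 0,"jaw": 0.5},{"delta_pos": [6.0,-16.6,0],"turn": 0,"jaw": 0.5},{"delta_pos": [6.0,-17.6,0],"turn": 0,"jaw": 0.5},{"delta_pos": [6.0,-17.6,0],"turn": 0,"jaw": 0.5}]'

```text
clock: 2.0
tool_pos: [0.5242, -0.1937, 0.2499]
eef_rot: [0.984, -0.179, 0.001, -0.001]
contact_force: [-0.7, 1.4, 0.0]
opening: 0.5
```

```bash
python3 - <<'E'
from plant import r, vision,nets
from h import *
status(r,[0,-.1,.25])
p=vision.camera_params("wrist"); im=vision.snapshot("wrist"); cv2.imwrite("pics/w1.png",im)
np.savez("w1.npz",K=p['intrinsics'],E=p['extrinsics'])
for l in ["round_mid","square_mid","hex_mid"]:
  for d in nets.boxes_of("wrist",l)[:4]: print(l,(np.array(d['location'])*[384,512]).round(1),round(d['score'],2))
for n,q in dict(port=[.036,.036],a=[-.036,.036],b=[-.036,-.036],c=[.036,-.036]).items():
  print(n,proj(p,st2w(SP,[*q,.08]),True).round(1))
o=im.copy()
c=np.array([[1,1],[1,-1],[-1,-1],[-1,1]])
for h,z in((.086,.0485),(.068,.0485),(.09,.03)):
  cv2.polylines(o,[np.int32(proj(p,st2w(SP,np.c_[c*h,[z]*4]),True).round())],True,(0,255,0),1)
cv2.imwrite("pics/w1o.png",o)
E
```

```text
t 2.0 tcp stage mm [  0.34 -97.6  249.92] toolx vs stagex deg 0.39 tilt [ 0.0015  0.0018 -1.    ] F stage [-1.17  1.    0.  ] open 0.5 M [-0.03 -0.05 -0.  ]
tool delta cm [-0.04  0.24 -0.01]
round_mid [110.4 285.1] 0.73
square_mid [ 52.6 287.6] 0.71
square_mid [ 81.3 259.9] 0.4
hex_mid [106.4 108.4] 0.73
hex_mid [ 49.6 227. ] 0.63
port [[288.6  43.9]]
a [[217.   43.5]]
b [[217.1 112.8]]
c [[287.5 113.3]]
```

View pics/w1o.png

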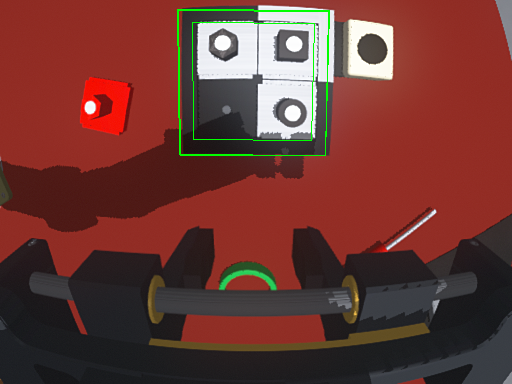

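```bash
python3 - <<'E'
from plant import r, vision,nets
from h import *
status(r)
p=vision.camera_params("wrist"); im=vision.snapshot("wrist"); status(r); cv2.imwrite("pics/w2.png",im)
np.savez("w2.npz",K=p['intrinsics'],E=p['extrinsics'])
o=cv2.resize(im[0:170,170:400],None,fx=3.4,fy=3.4,interpolation=cv2.INTER_CUBIC)
cv2.imwrite("pics/w2c.png",o)
E
```

```text
t 2.2 tcp stage mm [  -0.41 -104.38  249.57] toolx vs stagex deg -0.14 tilt [-0.0014 -0.0016 -1.    ] F stage [ 0.76 -0.48 -0.62] open 0.502 M [-0.04 -0.04  0.02]
t 2.25 tcp stage mm [  -0.33 -104.33  249.62] toolx vs stagex deg -0.16 tilt [-0.0011 -0.0014 -1.    ] F stage [ 0.3   0.25 -0.82] open 0.498 M [-0.04 -0.03 -0.02]
```

View pics/w2c.png

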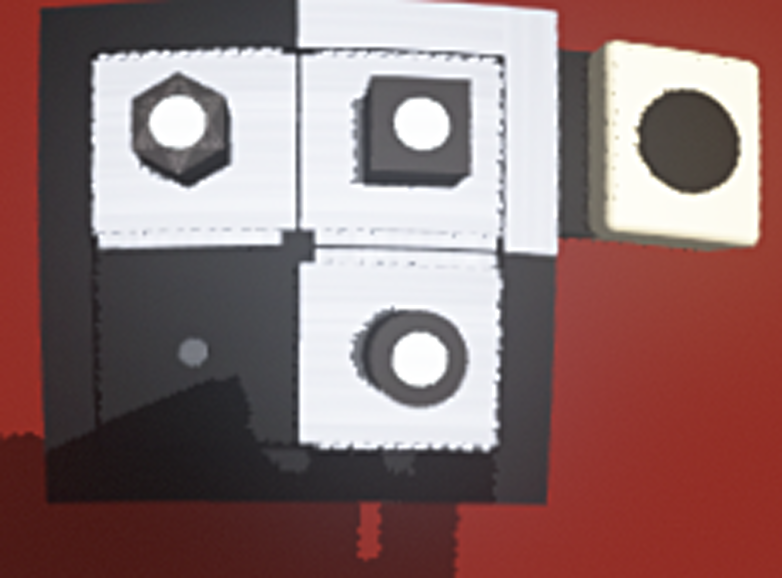

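```bash
python3 - <<'E'
from h import *
z=np.load("w2.npz");p=dict(intrinsics=z['K'],extrinsics=z['E'])
t=lambda a:(np.array(a)+.5)/3.4+[170,0]-.5
uv=t([[42,9],[557,11],[547,503],[48,502],[92,54],[503,54],[497,448],[97,448],[192,352]])
c=np.array([[-1,1],[1,1],[1,-1],[-1,-1]]);P=np.r_[np.c_[c*.086,[.0485]*4],np.c_[c*.068,[.0485]*4],[[-.036,-.036,.03]]]
f=lambda x:(proj(p,st2w(x,P),True)-uv).ravel()
s=least_squares(f,SP,loss='soft_l1'); print(s.x,np.degrees(s.x[2]),(s.x-SP)*1000); print(f(s.x).reshape(-1,2).round(1))
for n,u in dict(hex=(179,122),sq=(422,124),rd=(419,358)).items():
  w=ray(p,t(u),.08,True); print(n,(w2st(w)*1000).round(1),(w2st(w,s.x)*1000).round(1))
E
```

```text
[ 0.56429078 -0.10339819 -0.36981898] -21.189066613489114 [ 5.36078121 -0.92819306 -3.05897783]
[[-0.7 -0.6]
 [-0.4 -0.3]
 [ 0.   0.2]
 [-0.3  0.3]
 [-0.1 -0.6]
 [ 0.5  0.1]
 [ 0.6  0.7]
 [-0.2  0.5]
 [ 0.5 -0.4]]
hex [[-30.3  36.8  80. ]] [[-35.7  35.7  80. ]]
sq [[41.4 36.4 80. ]] [[35.9 35.5 80. ]]
rd [[ 40.8 -35.1  80. ]] [[ 35.6 -36.1  80. ]]
```

```bash
python3 - <<'E'
from plant import vision
from h import *
p=vision.camera_params("side")
t=lambda a:(np.array(a)+.5)/7+[185,145]-.5
# lip outer corners: c-corner, b-corner, a-corner(front-right top), port; head top dots
uv=t([[373,100],[688,185],[530,412],[188,278],[411,110],[335,187],[478,228]])
P=np.array([[.086,-.086,.0485],[-.086,-.086,.0485],[-.086,.086,.0485],[.086,.086,.0485],[.0357,-.036,.08],[.0358,.0356,.08],[-.0357,.0357,.08]])
f=lambda x:(proj(p,st2w(x,P))-uv).ravel()
for i in (slice(0,7),slice(4,7),slice(0,4)):
  g=lambda x:f(x).reshape(-1,2)[i].ravel()
  s=least_squares(g,SP); print(s.x,np.degrees(s.x[2]));print(g(s.x).reshape(-1,2).round(1))
E
```

```text
[ 0.5604008  -0.09737846 -0.3746166 ] -21.46395026073821
[[ 0.   0.4]
 [ 0.7  0.7]
 [-0.3 -3.9]
 [-0.5  0.2]
 [ 0.3  1.4]
 [ 0.1  1. ]
 [-0.1  0.9]]
[ 0.56152023 -0.10370346 -0.36434906] -20.8756634681571
[[ 0.   0.4]
 [ 0.1 -0.1]
 [-0.1 -0.3]]
[ 0.55970469 -0.09302377 -0.3738145 ] -21.41799309392413
[[ 0.   1.1]
 [ 0.8  1.4]
 [-0.2 -3. ]
 [-0.6  1. ]]
```

```bash
sed -i 's/^SP=.*/SP=np.array([0.562,-0.1032,-0.368])/' h.py; python3 - <<'E'
from plant import r
from h import *
status(r,[-.036,.036,.12])
E
```

```text
t 2.25 tcp stage mm [  -3.33 -104.75  249.62] toolx vs stagex deg -0.09 tilt [-0.0011 -0.0014 -1.    ] F stage [ 0.3   0.25 -0.82] open 0.498 M [-0.04 -0.03 -0.02]
tool delta cm [ -3.28 -14.09  12.94]
```

Emit:
send_rows --series '[{"delta_pos": [-0.6,-2.5,1.5],"turn": 0,"jaw": 0.5},{"delta_pos": [-1.2,-5.2,3.5],"turn": 0,"jaw": 0.5},{"delta_pos": [-1.8,-8,5.5],"turn": 0,"jaw": 0.5},{"delta_pos": [-2.4,-10.5,7.5],"turn": 0,"jaw": 0.5},{"delta_pos": [-3.0,-12.5,9.5],"turn": 0,"jaw": 0.5},{"delta_pos": [-3.2,-13.7,11.5],"turn": 0,"jaw": 0.5},{"delta_pos": [-3.3,-14.1,12.5],"turn": 0,"jaw": 0.5},{"delta_pos": [-3.3,-14.1,13],"turn": 0,"jaw": 0.5}]'

```text
clock: 2.92
tool_pos: [0.5414, -0.0541, 0.1185]
eef_rot: [0.983, -0.182, -0.001, 0.0]
contact_force: [-0.4, -0.4, -0.2]
opening: 0.502
```

```bash
python3 - <<'E'
from plant import r, vision
from h import *
status(r)
p=vision.camera_params("wrist"); im=vision.snapshot("wrist"); 
im=vision.snapshot("wrist"); cv2.imwrite("pics/w3.png",im)
status(r,[-.036,.036,.065])
E
```

```text
t 2.92 tcp stage mm [-36.91  38.44 118.46] toolx vs stagex deg 0.14 tilt [-2.2e-03 -2.0e-04 -1.0e+00] F stage [-0.18 -0.52 -0.15] open 0.502 M [-0.06 -0.1   0.01]
t 3.02 tcp stage mm [-36.    36.7  119.33] toolx vs stagex deg -0.01 tilt [-0.0014 -0.0016 -1.    ] F stage [ 0.99 -0.81  0.39] open 0.499 M [-0.05 -0.06  0.02]
tool delta cm [0.   0.06 5.43]
```

View pics/w3.png

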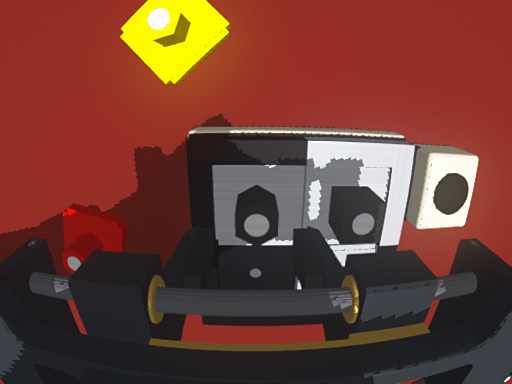

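```bash
python3 - <<'E'
from plant import r, vision
from h import *
p=vision.camera_params("wrist"); st=r.get_state(); T=R.from_quat(st['eef_rot']).as_matrix()
w=ray(p,(257,225),.08,True); print((w2st(w)*1000).round(1), T.T@(w-st['tool_pos'])*1000)
E
```

```text
[[-33.   35.4  80. ]] [ 2.99528691  1.20529496 39.33493963]
```

Emit:
send_rows --series '[{"delta_pos": [0.2,0.1,1.3],"turn": 0,"jaw": 0.5},{"delta_pos": [0.2,0.1,2.6],"turn": 0,"jaw": 0.5},{"delta_pos": [0.2,0.1,3.6],"turn": 0,"jaw": 0.5},{"delta_pos": [0.2,0.1,4.5],"turn": 0,"jaw": 0.5},{"delta_pos": [0.2,0.1,5.0],"turn": 0,"jaw": 0.5},{"delta_pos": [0.2,0.1,5.4],"turn": 0,"jaw": 0.5},{"delta_pos": [0.2,0.1,5.4],"turn": 0,"jaw": 0.5}]'

```text
clock: 3.6
tool_pos: [0.5435, -0.0558, 0.0653]
eef_rot: [0.983, -0.182, -0.0, 0.0]
contact_force: [0.1, -0.7, -0.5]
opening: 0.498
```

Emit:
send_rows --series '[{"delta_pos": [0,0,0],"turn": 0,"jaw": 0.62},{"delta_pos": [0,0,0],"turn": 0,"jaw": 0.66},{"delta_pos": [0,0,0],"turn": 0,"jaw": 0.7},{"delta_pos": [0,0,0],"turn": 0,"jaw": 0.72},{"delta_pos": [0,0,0],"turn": 0,"jaw": 0.75},{"delta_pos": [0,0,0],"turn": 0,"jaw": 0.75}]' --force 10

```text
clock: 4.1
tool_pos: [0.5439, -0.0555, 0.0661]
eef_rot: [0.983, -0.182, 0.0, -0.0]
contact_force: [-0.5, 0.5, 4.1]
opening: 0.319
```

```bash
python3 - <<'E'
from plant import r
from h import *
status(r)
E
```

```text
t 4.1 tcp stage mm [-34.02  38.01  66.14] toolx vs stagex deg 0.12 tilt [ 7.e-04 -1.e-04 -1.e+00] F stage [-0.67  0.31  4.11] open 0.319 M [-0.01  0.06 -0.02]
```

Emit:
send_rows --series '[{"delta_pos": [0,0.2,-0.08],"turn": 0,"jaw": 0.75},{"delta_pos": [0,0.6,-0.08],"turn": 0,"jaw": 0.75},{"delta_pos": [0,1.1,-0.08],"turn": 0,"jaw": 0.75},{"delta_pos": [0,1.6,-0.08],"turn": 0,"jaw": 0.75},{"delta_pos": [0,2.1,-0.08],"turn": 0,"jaw": 0.75},{"delta_pos": [0,2.6,-0.08],"turn": 0,"jaw": 0.75},{"delta_pos": [0,3.0,-0.08],"turn": 0,"jaw": 0.75},{"delta_pos": [0,3.2,-0.08],"turn": 0,"jaw": 0.75}]' --force 15

```text
clock: 4.77
tool_pos: [0.5316, -0.0867, 0.0664]
eef_rot: [0.983, -0.183, -0.0, 0.0]
contact_force: [0.7, 0.1, -3.9]
opening: 0.317
```

```bash
python3 - <<'E'
from plant import r
from h import *
status(r)
E
```

```text
t 4.77 tcp stage mm [-34.29   4.51  66.37] toolx vs stagex deg 0.05 tilt [-8.e-04 -7.e-04 -1.e+00] F stage [ 0.62  0.39 -3.88] open 0.317 M [-0.01 -0.06  0.04]
```

Emit:
send_rows --series '[{"delta_pos": [0,0.4,0.03],"turn": 0,"jaw": 0.75},{"delta_pos": [0,0.9,0.03],"turn": 0,"jaw": 0.75},{"delta_pos": [0,1.4,0.03],"turn": 0,"jaw": 0.75},{"delta_pos": [0,1.9,0.03],"turn": 0,"jaw": 0.75},{"delta_pos": [0,2.4,0.03],"turn": 0,"jaw": 0.75},{"delta_pos": [0,2.9,0.03],"turn": 0,"jaw": 0.75},{"delta_pos": [0,3.3,0.03],"turn": 0,"jaw": 0.75},{"delta_pos": [0,3.5,0.03],"turn": 0,"jaw": 0.75}]'

```text
clock: 5.43
tool_pos: [0.5193, -0.1191, 0.0662]
eef_rot: [0.983, -0.182, -0.0, 0.0]
contact_force: [0.6, 1.0, -4.2]
opening: 0.311
```

```bash
python3 - <<'E'
from plant import r
from h import *
status(r)
E
```

```text
t 5.43 tcp stage mm [-34.15 -30.19  66.19] toolx vs stagex deg 0.07 tilt [-4.e-04 -6.e-04 -1.e+00] F stage [ 0.17  1.15 -4.16] open 0.311 M [ 0.02 -0.04 -0.04]
```

Emit:
send_rows --series '[{"delta_pos": [0,0.1,0.05],"turn": 0,"jaw": 0.75},{"delta_pos": [0,0.2,0.05],"turn": 0,"jaw": 0.75},{"delta_pos": [0,0.3,0.05],"turn": 0,"jaw": 0.75},{"delta_pos": [0,0.4,0.05],"turn": 0,"jaw": 0.75}]'

```text
clock: 5.77
tool_pos: [0.5192, -0.121, 0.0661]
eef_rot: [0.983, -0.181, 0.001, -0.001]
contact_force: [0.8, 2.0, 1.2]
opening: 0.312
```

```bash
python3 - <<'E'
from plant import r
from h import *
status(r)
E
```

```text
t 5.77 tcp stage mm [-33.52 -31.98  66.13] toolx vs stagex deg 0.18 tilt [ 2.e-03  8.e-04 -1.e+00] F stage [0.06 2.2  1.24] open 0.312 M [ 0.3  -0.06 -0.01]
```

Emit:
send_rows --series '[{"delta_pos": [0,0.05,0],"turn": 0,"jaw": 0.75},{"delta_pos": [0,0.1,0],"turn": 0,"jaw": 0.75},{"delta_pos": [0,0.1,0],"turn": 0,"jaw": 0.75}]'

```text
clock: 6.02
tool_pos: [0.5188, -0.1224, 0.0661]
eef_rot: [0.983, -0.182, 0.001, -0.0]
contact_force: [-0.2, 2.0, 5.2]
opening: 0.315
```

```bash
python3 - <<'E'
from plant import r
from h import *
status(r)
E
```

```text
t 6.02 tcp stage mm [-33.39 -33.44  66.13] toolx vs stagex deg 0.15 tilt [ 1.9e-03  3.0e-04 -1.0e+00] F stage [-0.92  1.83  5.21] open 0.315 M [ 0.43 -0.11  0.01]
```

Emit:
send_rows --series '[{"delta_pos": [0,0.05,-0.03],"turn": 0,"jaw": 0.75},{"delta_pos": [0,0.1,-0.03],"turn": 0,"jaw": 0.75},{"delta_pos": [0,0.15,-0.03],"turn": 0,"jaw": 0.75},{"delta_pos": [0,0.15,-0.03],"turn": 0,"jaw": 0.75}]'

```text
clock: 6.35
tool_pos: [0.518, -0.1235, 0.0661]
eef_rot: [0.983, -0.182, 0.001, -0.001]
contact_force: [1.3, 3.0, 3.4]
opening: 0.314
```

```bash
python3 - <<'E'
from plant import r
from h import *
status(r)
E
```

```text
t 6.35 tcp stage mm [-33.71 -34.75  66.13] toolx vs stagex deg 0.15 tilt [ 1.4e-03  9.0e-04 -1.0e+00] F stage [0.17 3.25 3.43] open 0.314 M [ 0.65 -0.41 -0.05]
```

Emit:
send_rows --series '[{"delta_pos": [0,0.05,-0.02],"turn": 0,"jaw": 0.75},{"delta_pos": [0,0.1,-0.02],"turn": 0,"jaw": 0.75},{"delta_pos": [0,0.15,-0.02],"turn": 0,"jaw": 0.75},{"delta_pos": [0,0.15,-0.02],"turn": 0,"jaw": 0.75}]'

```text
clock: 6.68
tool_pos: [0.518, -0.1236, 0.0662]
eef_rot: [0.983, -0.181, 0.001, -0.002]
contact_force: [2.5, 5.5, 0.9]
opening: 0.319
```

```bash
python3 - <<'E'
from plant import r,vision
from h import *
status(r)
im=vision.snapshot("wrist"); cv2.imwrite("pics/w4.png",im)
status(r)
E
```

```text
t 6.68 tcp stage mm [-33.69 -34.88  66.2 ] toolx vs stagex deg 0.2 tilt [ 0.0023  0.0026 -1.    ] F stage [0.38 6.   0.91] open 0.319 M [ 1.23 -0.6  -0.14]
t 6.73 tcp stage mm [-33.69 -34.88  66.23] toolx vs stagex deg 0.2 tilt [ 0.0023  0.0026 -1.    ] F stage [1.02 6.83 2.25] open 0.316 M [ 1.24 -0.59 -0.13]
```

View pics/w4.png

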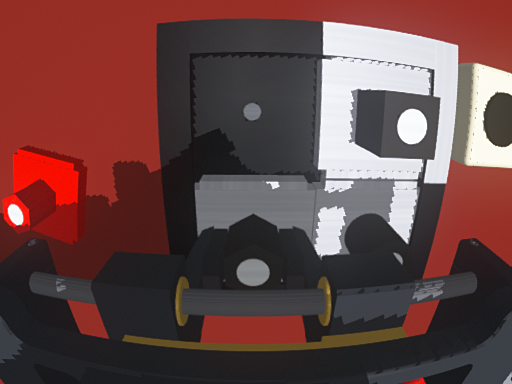

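Emit:
send_rows --series '[{"delta_pos": [0,-0.1,0],"turn": 0,"jaw": 0.75},{"delta_pos": [0,-0.12,0],"turn": 0,"jaw": 0.7},{"delta_pos": [0,-0.12,0],"turn": 0,"jaw": 0.6},{"delta_pos": [0,-0.12,0],"turn": 0,"jaw": 0.5},{"delta_pos": [0,-0.12,0],"turn": 0,"jaw": 0.5},{"delta_pos": [0,-0.12,-1.0],"turn": 0,"jaw": 0.5},{"delta_pos": [0,-0.12,-3.0],"turn": 0,"jaw": 0.5},{"delta_pos": [0,-0.12,-5.0],"turn": 0,"jaw": 0.5}]'

```text
clock: 7.4
tool_pos: [0.5161, -0.125, 0.1167]
eef_rot: [0.983, -0.182, -0.001, 0.001]
contact_force: [0.4, 0.1, 0.6]
opening: 0.501
```

```bash
sed -i 's/^SP=.*/SP=np.array([0.5643,-0.1034,-0.3698])/' h.py; python3 - <<'E'
from plant import r,vision
from h import *
status(r,[.036,.036,.12])
E
```

```text
t 7.4 tcp stage mm [-37.11 -37.54 116.73] toolx vs stagex deg 0.2 tilt [-2.8e-03 -7.0e-04 -1.0e+00] F stage [0.31 0.18 0.62] open 0.501 M [-0.1  -0.09  0.09]
tool delta cm [ 7.34 -7.33 -0.36]
```

Emit:
send_rows --series '[{"delta_pos": [1.5,-1.5,-0.4],"turn": 0,"jaw": 0.5},{"delta_pos": [3.5,-3.5,-0.4],"turn": 0,"jaw": 0.5},{"delta_pos": [5.5,-5.5,-0.4],"turn": 0,"jaw": 0.5},{"delta_pos": [6.8,-6.8,-0.4],"turn": 0,"jaw": 0.5},{"delta_pos": [7.2,-7.2,-0.4],"turn": 0,"jaw": 0.5},{"delta_pos": [7.2,-7.2,-0.4],"turn": 0,"jaw": 0.5}]'

```text
clock: 7.9
tool_pos: [0.6109, -0.0825, 0.1206]
eef_rot: [0.983, -0.182, 0.0, -0.0]
contact_force: [0.3, -0.1, -1.4]
opening: 0.502
```

```bash
python3 - <<'E'
from plant import r,vision
from h import *
vision.snapshot("wrist")
status(r,[.036,.036,.065])
p=vision.camera_params("wrist"); 
im=vision.snapshot("wrist"); cv2.imwrite("pics/w5.png",im)
np.savez("w5.npz",K=p['intrinsics'],E=p['extrinsics'])
o=im.copy()
c=np.array([[1,1],[1,-1],[-1,-1],[-1,1]])
for h,z in((.086,.0485),(.068,.0485)):
  cv2.polylines(o,[np.int32(proj(p,st2w(SP,np.c_[c*h,[z]*4]),True).round())],True,(0,255,0),1)
cv2.imwrite("pics/w5o.png",o)
E
```

```text
t 7.95 tcp stage mm [ 34.83  34.77 120.24] toolx vs stagex deg 0.22 tilt [-1.4e-03 -9.0e-04 -1.0e+00] F stage [-0.06 -0.53 -0.55] open 0.5 M [-0.04 -0.03 -0.02]
tool delta cm [ 0.12 -0.13  5.52]
```

View pics/w5o.png

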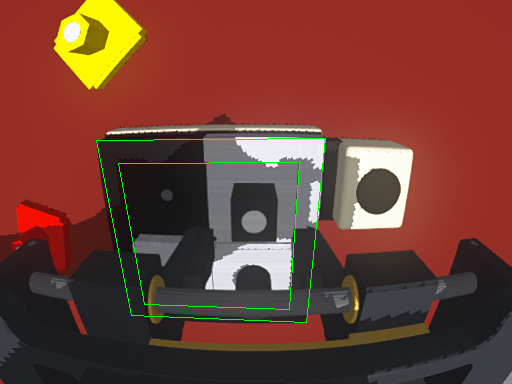

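Emit:
send_rows --series '[{"delta_pos": [0.1,-0.1,1.3],"turn": 0,"jaw": 0.5},{"delta_pos": [0.1,-0.1,2.6],"turn": 0,"jaw": 0.5},{"delta_pos": [0.1,-0.1,3.8],"turn": 0,"jaw": 0.5},{"delta_pos": [0.1,-0.1,4.8],"turn": 0,"jaw": 0.5},{"delta_pos": [0.1,-0.1,5.4],"turn": 0,"jaw": 0.5},{"delta_pos": [0.1,-0.1,5.5],"turn": 0,"jaw": 0.5},{"delta_pos": [0.1,-0.1,5.5],"turn": 0,"jaw": 0.55},{"delta_pos": [0.1,-0.1,5.5],"turn": 0,"jaw": 0.6}]' --force 8

```text
clock: 8.67
tool_pos: [0.6119, -0.0823, 0.0654]
eef_rot: [0.983, -0.182, 0.0, -0.0]
contact_force: [0.2, 0.6, 0.0]
opening: 0.411
```

Emit:
send_rows --series '[{"delta_pos": [0,0,0],"turn": 0,"jaw": 0.63},{"delta_pos": [0,0,0],"turn": 0,"jaw": 0.66},{"delta_pos": [0,0,0],"turn": 0,"jaw": 0.7},{"delta_pos": [0,0,0],"turn": 0,"jaw": 0.73},{"delta_pos": [0,0,0],"turn": 0,"jaw": 0.73}]'

```text
clock: 9.08
tool_pos: [0.6112, -0.0822, 0.0657]
eef_rot: [0.983, -0.182, -0.0, 0.0]
contact_force: [-3.2, 0.8, 4.1]
opening: 0.336
```

```bash
python3 - <<'E'
from plant import r,vision
from h import *
status(r)
E
```

```text
t 9.08 tcp stage mm [36.08 36.77 65.68] toolx vs stagex deg 0.23 tilt [-5.e-04  1.e-04 -1.e+00] F stage [-3.25 -0.42  4.15] open 0.336 M [ 0.21  0.61 -0.06]
```

Emit:
send_rows --series '[{"delta_pos": [-0.3,0,-0.06],"turn": 0,"jaw": 0.75},{"delta_pos": [-0.8,0,-0.06],"turn": 0,"jaw": 0.75},{"delta_pos": [-1.3,0,-0.06],"turn": 0,"jaw": 0.75},{"delta_pos": [-1.8,0,-0.06],"turn": 0,"jaw": 0.75},{"delta_pos": [-2.3,0,-0.06],"turn": 0,"jaw": 0.75},{"delta_pos": [-2.8,0,-0.06],"turn": 0,"jaw": 0.75},{"delta_pos": [-3.3,0,-0.06],"turn": 0,"jaw": 0.75},{"delta_pos": [-3.6,0,-0.06],"turn": 0,"jaw": 0.75}]' --force 12

```text
clock: 9.75
tool_pos: [0.577, -0.0692, 0.0657]
eef_rot: [0.983, -0.182, -0.0, 0.0]
contact_force: [0.1, 0.3, -3.8]
opening: 0.339
```

```bash
python3 - <<'E'
from plant import r,vision
from h import *
status(r)
E
```

```text
t 9.75 tcp stage mm [-0.57 36.5  65.69] toolx vs stagex deg 0.25 tilt [-9.e-04 -0.e+00 -1.e+00] F stage [ 0.01  0.32 -3.83] open 0.339 M [-0.05 -0.16 -0.  ]
```

Emit:
send_rows --series '[{"delta_pos": [-0.4,0,0.03],"turn": 0,"jaw": 0.75},{"delta_pos": [-0.9,0,0.03],"turn": 0,"jaw": 0.75},{"delta_pos": [-1.4,0,0.03],"turn": 0,"jaw": 0.75},{"delta_pos": [-1.9,0,0.03],"turn": 0,"jaw": 0.75},{"delta_pos": [-2.4,0,0.03],"turn": 0,"jaw": 0.75},{"delta_pos": [-2.8,0,0.03],"turn": 0,"jaw": 0.75},{"delta_pos": [-3.1,0,0.03],"turn": 0,"jaw": 0.75},{"delta_pos": [-3.3,0,0.03],"turn": 0,"jaw": 0.75}]'

```text
clock: 10.42
tool_pos: [0.5469, -0.0575, 0.0656]
eef_rot: [0.983, -0.182, 0.0, 0.0]
contact_force: [1.1, -1.2, -0.4]
opening: 0.338
```

```bash
python3 - <<'E'
from plant import r,vision
from h import *
status(r)
E
```

```text
t 10.42 tcp stage mm [-32.79  36.52  65.64] toolx vs stagex deg 0.24 tilt [ 3.e-04 -1.e-04 -1.e+00] F stage [ 1.49 -0.69 -0.44] open 0.338 M [-0.18 -0.26 -0.01]
```

Emit:
send_rows --series '[{"delta_pos": [-0.1,0,0],"turn": 0,"jaw": 0.75},{"delta_pos": [-0.2,0,0],"turn": 0,"jaw": 0.75},{"delta_pos": [-0.25,0,0],"turn": 0,"jaw": 0.75},{"delta_pos": [-0.3,0,0],"turn": 0,"jaw": 0.75}]'

```text
clock: 10.75
tool_pos: [0.5448, -0.0567, 0.0657]
eef_rot: [0.983, -0.182, 0.0, -0.0]
contact_force: [1.9, -0.7, 1.4]
opening: 0.345
```

```bash
python3 - <<'E'
from plant import r,vision
from h import *
status(r)
E
```

```text
t 10.75 tcp stage mm [-35.06  36.48  65.68] toolx vs stagex deg 0.22 tilt [ 1.e-03 -1.e-04 -1.e+00] F stage [2.07 0.01 1.38] open 0.345 M [-0.14 -0.3  -0.01]
```

Emit:
send_rows --series '[{"delta_pos": [-0.05,0,0],"turn": 0,"jaw": 0.75},{"delta_pos": [-0.1,0,0],"turn": 0,"jaw": 0.75},{"delta_pos": [-0.15,0,0],"turn": 0,"jaw": 0.75},{"delta_pos": [-0.15,0,0],"turn": 0,"jaw": 0.75}]'

```text
clock: 11.08
tool_pos: [0.5431, -0.0561, 0.0656]
eef_rot: [0.983, -0.182, 0.0, -0.0]
contact_force: [0.9, -0.4, 1.5]
opening: 0.343
```

```bash
python3 - <<'E'
from plant import r,vision
from h import *
status(r)
E
```

```text
t 11.08 tcp stage mm [-36.87  36.46  65.63] toolx vs stagex deg 0.23 tilt [ 4.e-04 -1.e-04 -1.e+00] F stage [ 0.93 -0.04  1.46] open 0.343 M [-0.17 -0.3  -0.03]
```

Still no wall contact; continuing gently.

Emit:
send_rows --series '[{"delta_pos": [-0.05,0,0],"turn": 0,"jaw": 0.75},{"delta_pos": [-0.1,0,0],"turn": 0,"jaw": 0.75},{"delta_pos": [-0.15,0,0],"turn": 0,"jaw": 0.75},{"delta_pos": [-0.15,0,0],"turn": 0,"jaw": 0.75}]'

```text
clock: 11.42
tool_pos: [0.5425, -0.056, 0.0657]
eef_rot: [0.983, -0.182, 0.001, -0.0]
contact_force: [5.0, -3.1, 1.9]
opening: 0.34
```

```bash
python3 - <<'E'
from plant import r,vision
from h import *
status(r)
E
```

```text
t 11.42 tcp stage mm [-37.43  36.37  65.7 ] toolx vs stagex deg 0.19 tilt [ 2.1e-03 -3.0e-04 -1.0e+00] F stage [ 5.81 -1.12  1.9 ] open 0.34 M [-0.42 -0.91  0.02]
```

Emit:
send_rows --series '[{"delta_pos": [0.1,0,0],"turn": 0,"jaw": 0.7},{"delta_pos": [0.12,0,0],"turn": 0,"jaw": 0.6},{"delta_pos": [0.12,0,0],"turn": 0,"jaw": 0.5},{"delta_pos": [0.12,0,0],"turn": 0,"jaw": 0.5},{"delta_pos": [0.12,0,-1.0],"turn": 0,"jaw": 0.5},{"delta_pos": [0.12,0,-3.0],"turn": 0,"jaw": 0.5},{"delta_pos": [0.12,0,-5.5],"turn": 0,"jaw": 0.5},{"delta_pos": [0.12,0,-6.5],"turn": 0,"jaw": 0.5}]'

```text
clock: 12.08
tool_pos: [0.5434, -0.0558, 0.1332]
eef_rot: [0.983, -0.182, 0.001, -0.0]
contact_force: [0.5, -0.0, 0.1]
opening: 0.5
```

```bash
python3 - <<'E'
from plant import r,vision
from h import *
im=vision.snapshot("wrist"); cv2.imwrite("pics/w6.png",im)
st=status(r,[.036,-.036,.13]);print(st['q'].round(2))
E
```

```text
t 12.13 tcp stage mm [-35.95  37.04 134.01] toolx vs stagex deg 0.22 tilt [ 0.005  0.    -1.   ] F stage [ 1.05 -0.4   0.93] open 0.5 M [-0.03 -0.12 -0.02]
tool delta cm [7.17 7.33 0.42]
[ 0.2   0.77 -0.3   1.9   0.42  0.52 -0.75]
```

View pics/w6.png

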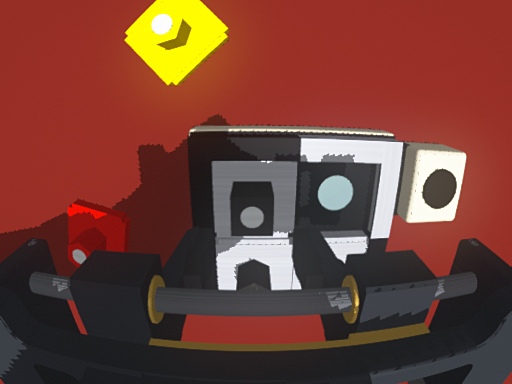

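Emit:
send_rows --series '[{"delta_pos": [1,1,0],"turn": 7,"jaw": 0.5},{"delta_pos": [2.2,2.2,0],"turn": 14,"jaw": 0.5},{"delta_pos": [3.5,3.5,0],"turn": 21,"jaw": 0.5},{"delta_pos": [4.8,4.8,0],"turn": 28,"jaw": 0.5},{"delta_pos": [6,6,0],"turn": 35,"jaw": 0.5},{"delta_pos": [6.8,6.8,0],"turn": 42,"jaw": 0.5},{"delta_pos": [7.1,7.2,0],"turn": 49,"jaw": 0.5},{"delta_pos": [7.1,7.2,0],"turn": 56,"jaw": 0.5}]'

```text
clock: 12.8
tool_pos: [0.5828, -0.1507, 0.1298]
eef_rot: [0.78, -0.626, 0.0, 0.001]
contact_force: [0.1, 0.2, 0.5]
opening: 0.5
```

Emit:
send_rows --series '[{"delta_pos": [0,0,0],"turn": 7,"jaw": 0.5},{"delta_pos": [0,0,0],"turn": 14,"jaw": 0.5},{"delta_pos": [0,0,0],"turn": 21,"jaw": 0.5},{"delta_pos": [0,0,0],"turn": 28,"jaw": 0.5},{"delta_pos": [0,0,0],"turn": 34,"jaw": 0.5},{"delta_pos": [0,0,0],"turn": 34.2,"jaw": 0.5},{"delta_pos": [0,0,0],"turn": 34.2,"jaw": 0.5}]'

```text
clock: 13.38
tool_pos: [0.5827, -0.1484, 0.1299]
eef_rot: [-0.566, 0.824, 0.0, -0.001]
contact_force: [0.0, -0.2, 0.4]
opening: 0.5
```

```bash
python3 - <<'E'
from plant import r,vision
from h import *
vision.snapshot("wrist")
st=status(r,[.036,-.036,.065]);print(st['q'].round(2))
im=vision.snapshot("wrist"); cv2.imwrite("pics/w7.png",im)
E
```

```text
t 13.43 tcp stage mm [ 33.55 -35.31 130.08] toolx vs stagex deg -89.8 tilt [-1.e-03 -1.e-04 -1.e+00] F stage [-0.6   0.37 -1.32] open 0.5 M [ 0.03 -0.02  0.01]
tool delta cm [ 0.07 -0.25  6.51]
[ 0.12  0.82  0.09  1.75 -0.12  0.58 -1.66]
```

View pics/w7.png

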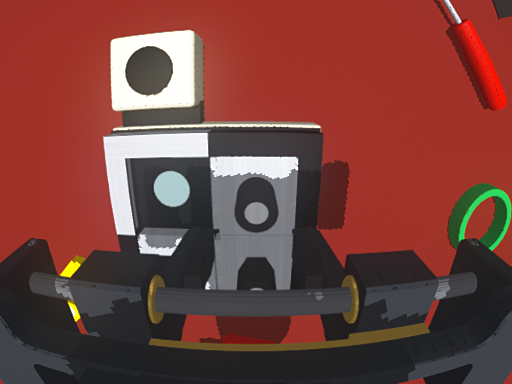

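```bash
python3 - <<'E'
from plant import r, vision
from h import *
p=vision.camera_params("wrist"); st=r.get_state(); T=R.from_quat(st['eef_rot']).as_matrix()
w=ray(p,(257,213),.08,True); print((w2st(w)*1000).round(1), T.T@(w-st['tool_pos'])*1000); status(r)
E
```

```text
[[ 35.5 -37.   80. ]] [ 1.67493808 -1.87036841 50.15980305]
t 13.48 tcp stage mm [ 33.64 -35.34 130.16] toolx vs stagex deg -89.83 tilt [-7.e-04  1.e-04 -1.e+00] F stage [-0.49 -0.65 -0.32] open 0.499 M [ 0.06  0.   -0.02]
```

Emit:
send_rows --series '[{"delta_pos": [0.1,-0.2,1.3],"turn": 0,"jaw": 0.5},{"delta_pos": [0.1,-0.2,2.8],"turn": 0,"jaw": 0.5},{"delta_pos": [0.1,-0.2,4.3],"turn": 0,"jaw": 0.5},{"delta_pos": [0.1,-0.2,5.5],"turn": 0,"jaw": 0.5},{"delta_pos": [0.1,-0.2,6.2],"turn": 0,"jaw": 0.5},{"delta_pos": [0.1,-0.2,6.45],"turn": 0,"jaw": 0.5},{"delta_pos": [0.1,-0.2,6.45],"turn": 0,"jaw": 0.55},{"delta_pos": [0.1,-0.2,6.45],"turn": 0,"jaw": 0.6}]' --force 8

```text
clock: 14.15
tool_pos: [0.585, -0.1505, 0.0663]
eef_rot: [-0.565, 0.825, -0.0, 0.0]
contact_force: [0.6, -0.4, 0.8]
opening: 0.41
```

Emit:
send_rows --series '[{"delta_pos": [0,0,0],"turn": 0,"jaw": 0.63},{"delta_pos": [0,0,0],"turn": 0,"jaw": 0.66},{"delta_pos": [0,0,0],"turn": 0,"jaw": 0.7},{"delta_pos": [0,0,0],"turn": 0,"jaw": 0.73},{"delta_pos": [0,0,0],"turn": 0,"jaw": 0.73}]'

```text
clock: 14.57
tool_pos: [0.5851, -0.1508, 0.0667]
eef_rot: [-0.565, 0.825, -0.001, 0.0]
contact_force: [-0.9, -0.9, 4.7]
opening: 0.335
```

```bash
python3 - <<'E'
from plant import r,vision
from h import *
status(r)
E
```

```text
t 14.57 tcp stage mm [ 36.51 -36.71  66.69] toolx vs stagex deg -89.99 tilt [ 1.1e-03 -8.0e-04 -1.0e+00] F stage [-0.48 -1.17  4.69] open 0.335 M [-0.21  0.13  0.02]
```

Emit:
send_rows --series '[{"delta_pos": [-0.3,0,-0.06],"turn": 0,"jaw": 0.75},{"delta_pos": [-0.8,0,-0.06],"turn": 0,"jaw": 0.75},{"delta_pos": [-1.3,0,-0.06],"turn": 0,"jaw": 0.75},{"delta_pos": [-1.8,0,-0.06],"turn": 0,"jaw": 0.75},{"delta_pos": [-2.3,0,-0.06],"turn": 0,"jaw": 0.75},{"delta_pos": [-2.8,0,-0.06],"turn": 0,"jaw": 0.75},{"delta_pos": [-3.3,0,-0.06],"turn": 0,"jaw": 0.75},{"delta_pos": [-3.6,0,-0.06],"turn": 0,"jaw": 0.75}]' --force 14

```text
clock: 15.23
tool_pos: [0.5981, -0.1157, 0.0667]
eef_rot: [-0.566, 0.825, -0.0, 0.0]
contact_force: [-1.9, -2.9, 2.7]
opening: 0.331
```

```bash
python3 - <<'E'
from plant import r,vision
from h import *
status(r)
E
```

```text
t 15.23 tcp stage mm [35.98  0.77 66.71] toolx vs stagex deg -89.92 tilt [ 4.e-04  2.e-04 -1.e+00] F stage [-0.69 -3.35  2.67] open 0.331 M [-0.45  0.2   0.03]
```

Emit:
send_rows --series '[{"delta_pos": [-0.4,0,-0.05],"turn": 0,"jaw": 0.75},{"delta_pos": [-0.9,0,-0.05],"turn": 0,"jaw": 0.75},{"delta_pos": [-1.4,0,-0.05],"turn": 0,"jaw": 0.75},{"delta_pos": [-1.9,0,-0.05],"turn": 0,"jaw": 0.75},{"delta_pos": [-2.3,0,-0.05],"turn": 0,"jaw": 0.75},{"delta_pos": [-2.7,0,-0.05],"turn": 0,"jaw": 0.75},{"delta_pos": [-3.0,0,-0.05],"turn": 0,"jaw": 0.75},{"delta_pos": [-3.1,0,-0.05],"turn": 0,"jaw": 0.75}]'

```text
clock: 15.9
tool_pos: [0.6088, -0.0865, 0.0668]
eef_rot: [-0.566, 0.825, 0.001, -0.0]
contact_force: [0.3, 0.3, -4.5]
opening: 0.336
```

```bash
python3 - <<'E'
from plant import r,vision
from h import *
status(r)
E
```

```text
t 15.9 tcp stage mm [35.4  31.86 66.79] toolx vs stagex deg -89.91 tilt [-7.e-04  9.e-04 -1.e+00] F stage [ 0.14  0.34 -4.46] open 0.336 M [-0.    0.04  0.01]
```

Emit:
send_rows --series '[{"delta_pos": [-0.05,0,0.04],"turn": 0,"jaw": 0.75},{"delta_pos": [-0.1,0,0.04],"turn": 0,"jaw": 0.75},{"delta_pos": [-0.15,0,0.04],"turn": 0,"jaw": 0.75},{"delta_pos": [-0.2,0,0.04],"turn": 0,"jaw": 0.75},{"delta_pos": [-0.2,0,0.04],"turn": 0,"jaw": 0.75}]'

```text
clock: 16.32
tool_pos: [0.6095, -0.0863, 0.0668]
eef_rot: [-0.565, 0.825, -0.0, -0.0]
contact_force: [-0.7, 0.4, -1.3]
opening: 0.337
```

```bash
python3 - <<'E'
from plant import r,vision
from h import *
status(r)
E
```

```text
t 16.32 tcp stage mm [35.98 32.26 66.76] toolx vs stagex deg -90.0 tilt [-1.e-04 -4.e-04 -1.e+00] F stage [-0.78  0.1  -1.32] open 0.337 M [ 0.03  0.18 -0.  ]
```

Emit:
send_rows --series '[{"delta_pos": [-0.05,0,0],"turn": 0,"jaw": 0.75},{"delta_pos": [-0.1,0,0],"turn": 0,"jaw": 0.75},{"delta_pos": [-0.15,0,0],"turn": 0,"jaw": 0.75},{"delta_pos": [-0.2,0,0],"turn": 0,"jaw": 0.75},{"delta_pos": [-0.2,0,0],"turn": 0,"jaw": 0.75}]'

```text
clock: 16.73
tool_pos: [0.6107, -0.084, 0.0668]
eef_rot: [-0.565, 0.825, -0.0, 0.0]
contact_force: [-0.1, -1.7, -2.2]
opening: 0.335
```

```bash
python3 - <<'E'
from plant import r,vision
from h import *
status(r)
E
```

```text
t 16.73 tcp stage mm [36.22 34.81 66.77] toolx vs stagex deg -89.97 tilt [ 6.e-04 -2.e-04 -1.e+00] F stage [ 0.5  -1.58 -2.15] open 0.335 M [-0.13  0.02 -0.04]
```

Emit:
send_rows --series '[{"delta_pos": [-0.05,0,0.02],"turn": 0,"jaw": 0.75},{"delta_pos": [-0.1,0,0.02],"turn": 0,"jaw": 0.75},{"delta_pos": [-0.12,0,0.02],"turn": 0,"jaw": 0.75},{"delta_pos": [-0.12,0,0.02],"turn": 0,"jaw": 0.75}]'

```text
clock: 17.07
tool_pos: [0.6108, -0.0835, 0.0667]
eef_rot: [-0.565, 0.825, -0.0, -0.0]
contact_force: [-1.4, -2.5, 0.2]
opening: 0.335
```

```bash
python3 - <<'E'
from plant import r,vision
from h import *
status(r)
E
```

```text
t 17.07 tcp stage mm [36.21 35.34 66.72] toolx vs stagex deg -89.99 tilt [ 3.e-04 -8.e-04 -1.e+00] F stage [-0.41 -2.88  0.18] open 0.335 M [-0.5   0.18  0.04]
```

Emit:
send_rows --series '[{"delta_pos": [-0.05,0,0],"turn": 0,"jaw": 0.75},{"delta_pos": [-0.1,0,0],"turn": 0,"jaw": 0.75},{"delta_pos": [-0.1,0,0],"turn": 0,"jaw": 0.75},{"delta_pos": [-0.1,0,0],"turn": 0,"jaw": 0.75}]'

```text
clock: 17.4
tool_pos: [0.6109, -0.0835, 0.0667]
eef_rot: [-0.565, 0.825, -0.001, -0.001]
contact_force: [-2.0, -5.3, 1.3]
opening: 0.333
```

```bash
python3 - <<'E'
from plant import r,vision
from h import *
status(r)
E
```

```text
t 17.4 tcp stage mm [36.22 35.36 66.71] toolx vs stagex deg -90.03 tilt [-2.0e-04 -1.8e-03 -1.0e+00] F stage [ 0.02 -5.68  1.28] open 0.333 M [-0.88  0.32  0.08]
```

Emit:
send_rows --series '[{"delta_pos": [-0.05,0,0],"turn": 0,"jaw": 0.76},{"delta_pos": [-0.1,0,0],"turn": 0,"jaw": 0.76},{"delta_pos": [-0.14,0,0],"turn": 0,"jaw": 0.76},{"delta_pos": [-0.16,0,0],"turn": 0,"jaw": 0.76}]' --force 20

```text
clock: 17.73
tool_pos: [0.6109, -0.0835, 0.0667]
eef_rot: [-0.564, 0.825, -0.001, -0.001]
contact_force: [-3.5, -7.8, 2.6]
opening: 0.337
```

```bash
python3 - <<'E'
from plant import r,vision
from h import *
status(r)
E
```

```text
t 17.73 tcp stage mm [36.23 35.42 66.75] toolx vs stagex deg -90.08 tilt [-0.0011 -0.0035 -1.    ] F stage [-0.45 -8.53  2.61] open 0.337 M [-1.37  0.56  0.08]
```

Emit:
send_rows --series '[{"delta_pos": [-0.05,0,0],"turn": 0,"jaw": 0.76},{"delta_pos": [-0.08,0,0],"turn": 0,"jaw": 0.76},{"delta_pos": [-0.08,0,0],"turn": 0,"jaw": 0.76},{"delta_pos": [-0.08,0,0],"turn": 0,"jaw": 0.76}]'

```text
clock: 18.07
tool_pos: [0.6109, -0.0834, 0.0668]
eef_rot: [-0.564, 0.826, -0.001, -0.002]
contact_force: [-3.5, -8.0, 3.3]
opening: 0.333
```

Emit:
send_rows --series '[{"delta_pos": [0,0,0],"turn": 0,"jaw": 0.76},{"delta_pos": [0,0,0],"turn": 0,"jaw": 0.76},{"delta_pos": [0,0,0],"turn": 0,"jaw": 0.76}]'

```text
clock: 18.32
tool_pos: [0.6109, -0.0835, 0.0668]
eef_rot: [-0.564, 0.826, -0.001, -0.002]
contact_force: [-3.4, -8.9, 3.4]
opening: 0.331
```

```bash
python3 - <<'E'
from plant import r,vision
from h import *
status(r)
E
```

```text
t 18.32 tcp stage mm [36.24 35.44 66.81] toolx vs stagex deg -90.11 tilt [-0.0015 -0.0043 -1.    ] F stage [ 0.05 -9.5   3.42] open 0.331 M [-1.54  0.55  0.07]
```

Emit:
send_rows --series '[{"delta_pos": [-0.05,0,0],"turn": 0,"jaw": 0.76},{"delta_pos": [-0.05,0,0],"turn": 0,"jaw": 0.76},{"delta_pos": [-0.05,0,0],"turn": 0,"jaw": 0.76},{"delta_pos": [-0.05,0,0],"turn": 0,"jaw": 0.76}]'

```text
clock: 18.65
tool_pos: [0.6109, -0.0834, 0.0668]
eef_rot: [-0.564, 0.826, -0.001, -0.002]
contact_force: [-3.6, -8.9, 3.2]
opening: 0.336
```

Emit:
send_rows --series '[{"delta_pos": [0,0,0],"turn": 0,"jaw": 0.76},{"delta_pos": [0,0,0],"turn": 0,"jaw": 0.76},{"delta_pos": [0,0,0],"turn": 0,"jaw": 0.76},{"delta_pos": [0,0,0],"turn": 0,"jaw": 0.76}]'

```text
clock: 18.98
tool_pos: [0.6109, -0.0834, 0.0668]
eef_rot: [-0.564, 0.826, -0.001, -0.002]
contact_force: [-3.4, -9.1, 2.9]
opening: 0.333
```

Emit:
send_rows --series '[{"delta_pos": [0,0,0],"turn": 0,"jaw": 0.76},{"delta_pos": [0,0,0],"turn": 0,"jaw": 0.76},{"delta_pos": [0,0,0],"turn": 0,"jaw": 0.76},{"delta_pos": [0,0,0],"turn": 0,"jaw": 0.76},{"delta_pos": [0,0,0],"turn": 0,"jaw": 0.76},{"delta_pos": [0,0,0],"turn": 0,"jaw": 0.76}]'

```text
clock: 19.48
tool_pos: [0.6109, -0.0834, 0.0668]
eef_rot: [-0.564, 0.826, -0.001, -0.002]
contact_force: [-2.8, -9.1, 2.4]
opening: 0.338
```

```bash
python3 - <<'E'
from plant import r,vision
from h import *
status(r)
E
```

```text
t 19.48 tcp stage mm [36.24 35.49 66.78] toolx vs stagex deg -90.13 tilt [-0.0018 -0.0048 -1.    ] F stage [ 0.66 -9.47  2.35] open 0.338 M [-1.75  0.74  0.08]
```

Emit:
send_rows --series '[{"delta_pos": [-0.03,0,0],"turn": 0,"jaw": 0.76},{"delta_pos": [-0.06,0,0],"turn": 0,"jaw": 0.76},{"delta_pos": [-0.06,0,0],"turn": 0,"jaw": 0.76},{"delta_pos": [-0.06,0,0],"turn": 0,"jaw": 0.76}]'

```text
clock: 19.82
tool_pos: [0.611, -0.0834, 0.0668]
eef_rot: [-0.564, 0.826, -0.002, -0.002]
contact_force: [-3.0, -9.4, 3.6]
opening: 0.335
```

Emit:
send_rows --series '[{"delta_pos": [0,0,0],"turn": 0,"jaw": 0.76},{"delta_pos": [0,0,0],"turn": 0,"jaw": 0.76},{"delta_pos": [0,0,0],"turn": 0,"jaw": 0.76},{"delta_pos": [0,0,0],"turn": 0,"jaw": 0.76},{"delta_pos": [0,0,0],"turn": 0,"jaw": 0.76},{"delta_pos": [0,0,0],"turn": 0,"jaw": 0.76}]'

```text
clock: 20.32
tool_pos: [0.6109, -0.0834, 0.0668]
eef_rot: [-0.564, 0.826, -0.002, -0.002]
contact_force: [-4.6, -9.5, 2.8]
opening: 0.335
```

Emit:
send_rows --series '[{"delta_pos": [0,0,0],"turn": 0,"jaw": 0.76},{"delta_pos": [0,0,0],"turn": 0,"jaw": 0.76},{"delta_pos": [0,0,0],"turn": 0,"jaw": 0.76},{"delta_pos": [0,0,0],"turn": 0,"jaw": 0.76},{"delta_pos": [0,0,0],"turn": 0,"jaw": 0.76},{"delta_pos": [0,0,0],"turn": 0,"jaw": 0.76}]'

```text
clock: 20.82
tool_pos: [0.6109, -0.0834, 0.0668]
eef_rot: [-0.564, 0.826, -0.002, -0.002]
contact_force: [-2.4, -8.5, 3.3]
opening: 0.335
```

```bash
python3 - <<'E'
from plant import r,vision
from h import *
status(r)
E
```

```text
t 20.82 tcp stage mm [36.23 35.53 66.83] toolx vs stagex deg -90.15 tilt [-0.0021 -0.0054 -1.    ] F stage [ 0.83 -8.8   3.34] open 0.335 M [-1.81  0.74  0.13]
```

Emit:
send_rows --series '[{"delta_pos": [-0.05,0,0],"turn": 0,"jaw": 0.76},{"delta_pos": [-0.1,0,0],"turn": 0,"jaw": 0.76},{"delta_pos": [-0.1,0,0],"turn": 0,"jaw": 0.76}]'

```text
clock: 21.07
tool_pos: [0.6109, -0.0833, 0.0669]
eef_rot: [-0.564, 0.826, -0.002, -0.003]
contact_force: [-4.9, -11.2, 3.3]
opening: 0.332
```

```bash
python3 - <<'E'
from plant import r,vision
from h import *
for i in range(5):
  status(r); vision.snapshot("wrist")
E
```

```text
t 21.07 tcp stage mm [36.23 35.59 66.88] toolx vs stagex deg -90.18 tilt [-0.0027 -0.0064 -1.    ] F stage [ -0.53 -12.18   3.35] open 0.332 M [-2.14  0.92  0.12]
t 21.12 tcp stage mm [36.28 35.61 66.9 ] toolx vs stagex deg -90.18 tilt [-0.0026 -0.0064 -1.    ] F stage [ -0.32 -11.43   3.07] open 0.333 M [-2.13  0.9   0.06]
t 21.17 tcp stage mm [36.24 35.55 66.85] toolx vs stagex deg -90.18 tilt [-0.0027 -0.0064 -1.    ] F stage [ -0.23 -12.31   4.91] open 0.336 M [-2.1   0.92  0.11]
t 21.22 tcp stage mm [36.24 35.56 66.87] toolx vs stagex deg -90.18 tilt [-0.0027 -0.0064 -1.    ] F stage [  0.2  -10.93   3.31] open 0.331 M [-2.08  0.9   0.1 ]
t 21.27 tcp stage mm [36.24 35.59 66.86] toolx vs stagex deg -90.18 tilt [-0.0027 -0.0064 -1.    ] F stage [ -0.24 -11.98   3.66] open 0.336 M [-2.07  0.93  0.13]
```

Emit:
send_rows --series '[{"delta_pos": [0.03,0,0],"turn": 0,"jaw": 0.76},{"delta_pos": [0.03,0,0],"turn": 0,"jaw": 0.76},{"delta_pos": [0.03,0,0],"turn": 0,"jaw": 0.76},{"delta_pos": [0.03,0,0],"turn": 0,"jaw": 0.76},{"delta_pos": [0.03,0,0],"turn": 0,"jaw": 0.76},{"delta_pos": [0.03,0,0],"turn": 0,"jaw": 0.76},{"delta_pos": [0.03,0,0],"turn": 0,"jaw": 0.76}]'

```text
clock: 21.9
tool_pos: [0.611, -0.0833, 0.0669]
eef_rot: [-0.564, 0.826, -0.002, -0.003]
contact_force: [-4.1, -9.1, 2.9]
opening: 0.332
```

Emit:
send_rows --series '[{"delta_pos": [0,0,0],"turn": 0,"jaw": 0.76},{"delta_pos": [0,0,0],"turn": 0,"jaw": 0.76},{"delta_pos": [0,0,0],"turn": 0,"jaw": 0.76},{"delta_pos": [0,0,0],"turn": 0,"jaw": 0.76},{"delta_pos": [0,0,0],"turn": 0,"jaw": 0.76},{"delta_pos": [0,0,0],"turn": 0,"jaw": 0.76},{"delta_pos": [0,0,0],"turn": 0,"jaw": 0.76}]'

```text
clock: 22.48
tool_pos: [0.611, -0.0833, 0.0669]
eef_rot: [-0.564, 0.826, -0.002, -0.003]
contact_force: [-4.3, -9.8, 3.6]
opening: 0.328
```

```bash
python3 - <<'E'
from plant import r,vision
from h import *
for i in range(3):
  status(r); vision.snapshot("wrist")
E
```

```text
t 22.48 tcp stage mm [36.25 35.57 66.87] toolx vs stagex deg -90.18 tilt [-0.0025 -0.006  -1.    ] F stage [ -0.44 -10.65   3.62] open 0.328 M [-2.04  0.84  0.13]
t 22.53 tcp stage mm [36.23 35.56 66.86] toolx vs stagex deg -90.17 tilt [-0.0025 -0.0061 -1.    ] F stage [ -0.13 -10.53   3.61] open 0.331 M [-2.02  0.81  0.11]
t 22.58 tcp stage mm [36.26 35.57 66.87] toolx vs stagex deg -90.17 tilt [-0.0025 -0.0061 -1.    ] F stage [ -0.31 -11.11   2.7 ] open 0.329 M [-2.05  0.86  0.13]
```

Emit:
send_rows --series '[{"delta_pos": [0.1,0,0],"turn": 0,"jaw": 0.76},{"delta_pos": [0.2,0,0],"turn": 0,"jaw": 0.76},{"delta_pos": [0.3,0,0],"turn": 0,"jaw": 0.76},{"delta_pos": [0.3,0,0],"turn": 0,"jaw": 0.76}]'

```text
clock: 22.97
tool_pos: [0.6109, -0.0835, 0.0668]
eef_rot: [-0.564, 0.825, -0.001, -0.001]
contact_force: [-2.2, -5.6, 1.3]
opening: 0.327
```

```bash
python3 - <<'E'
from plant import r,vision
from h import *
for i in range(2):
  status(r); vision.snapshot("wrist")
E
```

```text
t 22.97 tcp stage mm [36.24 35.43 66.75] toolx vs stagex deg -90.08 tilt [-8.0e-04 -2.9e-03 -1.0e+00] F stage [-0.03 -6.07  1.3 ] open 0.327 M [-1.19  0.43  0.05]
t 23.02 tcp stage mm [36.23 35.4  66.74] toolx vs stagex deg -90.08 tilt [-9.e-04 -3.e-03 -1.e+00] F stage [-0.29 -7.07  1.99] open 0.337 M [-1.17  0.43 -0.  ]
```

Emit:
send_rows --series '[{"delta_pos": [0.1,0,0],"turn": 0,"jaw": 0.76},{"delta_pos": [0.18,0,0],"turn": 0,"jaw": 0.76},{"delta_pos": [0.18,0,0],"turn": 0,"jaw": 0.76}]'

```text
clock: 23.32
tool_pos: [0.6109, -0.0835, 0.0667]
eef_rot: [-0.565, 0.825, -0.001, -0.0]
contact_force: [-1.9, -4.7, 1.7]
opening: 0.331
```

```bash
python3 - <<'E'
from plant import r,vision
from h import *
for i in range(2):
  status(r); vision.snapshot("wrist")
E
```

```text
t 23.32 tcp stage mm [36.26 35.35 66.72] toolx vs stagex deg -90.02 tilt [ 2.0e-04 -1.1e-03 -1.0e+00] F stage [-0.12 -5.07  1.75] open 0.331 M [-1.    0.27  0.02]
t 23.37 tcp stage mm [36.24 35.37 66.71] toolx vs stagex deg -90.01 tilt [ 2.0e-04 -1.1e-03 -1.0e+00] F stage [-0.33 -5.72  2.48] open 0.333 M [-0.96  0.38  0.07]
```

Emit:
send_rows --series '[{"delta_pos": [0.1,0,0],"turn": 0,"jaw": 0.7},{"delta_pos": [0.1,0,0],"turn": 0,"jaw": 0.6},{"delta_pos": [0.1,0,0],"turn": 0,"jaw": 0.5},{"delta_pos": [0.1,0,0],"turn": 0,"jaw": 0.5},{"delta_pos": [0.1,0,0],"turn": 0,"jaw": 0.5},{"delta_pos": [0.1,0,-1.0],"turn": 0,"jaw": 0.5},{"delta_pos": [0.1,0,-3.0],"turn": 0,"jaw": 0.5},{"delta_pos": [0.1,0,-6.0],"turn": 0,"jaw": 0.5}]'

```text
clock: 24.08
tool_pos: [0.6089, -0.0828, 0.1256]
eef_rot: [-0.565, 0.825, 0.002, -0.002]
contact_force: [0.5, 0.2, 0.1]
opening: 0.5
```

Emit:
send_rows --series '[{"delta_pos": [0,1.5,-3.0],"turn": 0,"jaw": 0.5},{"delta_pos": [0,4.5,-5.0],"turn": 0,"jaw": 0.5},{"delta_pos": [0,8,-7.0],"turn": 0,"jaw": 0.5},{"delta_pos": [0,11.5,-8.5],"turn": 0,"jaw": 0.5},{"delta_pos": [0,14,-10],"turn": 0,"jaw": 0.5},{"delta_pos": [0,16,-10],"turn": 0,"jaw": 0.5},{"delta_pos": [0,17,-10],"turn": 0,"jaw": 0.5},{"delta_pos": [0,17,-10],"turn": 0,"jaw": 0.5}]'

```text
clock: 24.75
tool_pos: [0.4497, -0.021, 0.2275]
eef_rot: [-0.566, 0.824, 0.001, -0.0]
contact_force: [-0.2, 0.0, 0.3]
opening: 0.501
```

```bash
python3 - <<'E'
from plant import r,vision
from h import *
vision.snapshot("side");vision.snapshot("top")
status(r)
p=vision.camera_params("wrist"); im=vision.snapshot("wrist"); cv2.imwrite("pics/w8.png",im)
np.savez("w8.npz",K=p['intrinsics'],E=p['extrinsics'])
o=cv2.resize(im[0:200,130:390],None,fx=3,fy=3,interpolation=cv2.INTER_CUBIC)
cv2.imwrite("pics/w8c.png",o)
im=vision.snapshot("side");cv2.imwrite("pics/side8c.png",cv2.resize(im[145:215,185:295],None,fx=7,fy=7,interpolation=cv2.INTER_CUBIC))
E
```

```text
t 24.85 tcp stage mm [-133.42   35.58  227.15] toolx vs stagex deg -89.95 tilt [ 1.8e-03  1.0e-04 -1.0e+00] F stage [-0.22  0.33 -0.52] open 0.503 M [ 0.07 -0.03 -0.02]
```

View pics/w8c.png

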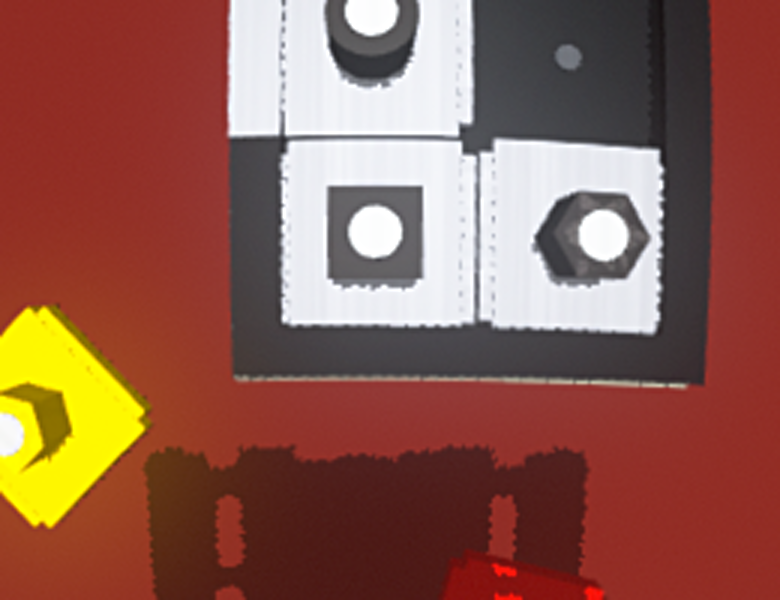

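View pics/side8c.png

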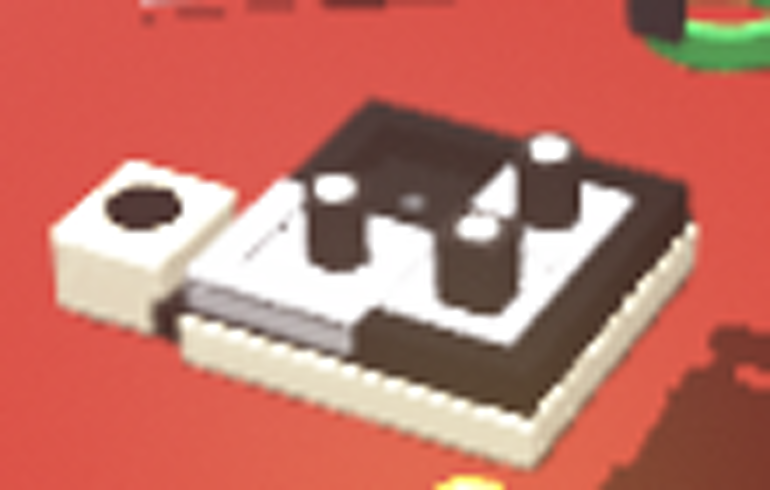

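Emit:
send_rows --series '[{"delta_pos": [1,-1.5,-1.0],"turn": 0,"jaw": 0.5},{"delta_pos": [2.5,-3.5,-2],"turn": 0,"jaw": 0.5},{"delta_pos": [3.5,-4.7,-2],"turn": 0,"jaw": 0.5},{"delta_pos": [3.6,-5,-2],"turn": 0,"jaw": 0.5},{"delta_pos": [3.6,-5,-2],"turn": 0,"jaw": 0.5},{"delta_pos": [3.6,-5,-2],"turn": 0,"jaw": 0.5}]'

```text
clock: 25.45
tool_pos: [0.4852, -0.0731, 0.2459]
eef_rot: [-0.565, 0.825, 0.001, -0.0]
contact_force: [-0.6, 0.6, 0.6]
opening: 0.5
```

```bash
python3 - <<'E'
from plant import r,vision
from h import *
vision.snapshot("side")
status(r)
p=vision.camera_params("wrist"); im=vision.snapshot("wrist"); cv2.imwrite("pics/w9.png",im)
np.savez("w9.npz",K=p['intrinsics'],E=p['extrinsics'])
# rectify plane z=0.044 (foot top) and lip: stage-aligned map, 4 px/mm
for nm,z in(("foot",.044),("lip",.0485),("head",.08)):
  g=np.arange(-95,95,1/3.)/1000
  X,Y=np.meshgrid(g,g[::-1]); P=np.c_[X.ravel(),Y.ravel(),np.full(X.size,z)]
  uv=proj(p,st2w(SP,P),True).astype(np.float32)
  o=cv2.remap(im,uv[:,0].reshape(X.shape),uv[:,1].reshape(X.shape),cv2.INTER_CUBIC)
  cv2.imwrite(f"pics/r9{nm}.png",o)
E
```

```text
t 25.5 tcp stage mm [-85.09   0.   245.94] toolx vs stagex deg -89.91 tilt [-1.8e-03  9.0e-04 -1.0e+00] F stage [0.58 0.23 0.47] open 0.502 M [0.05 0.05 0.02]
```

View pics/r9foot.png

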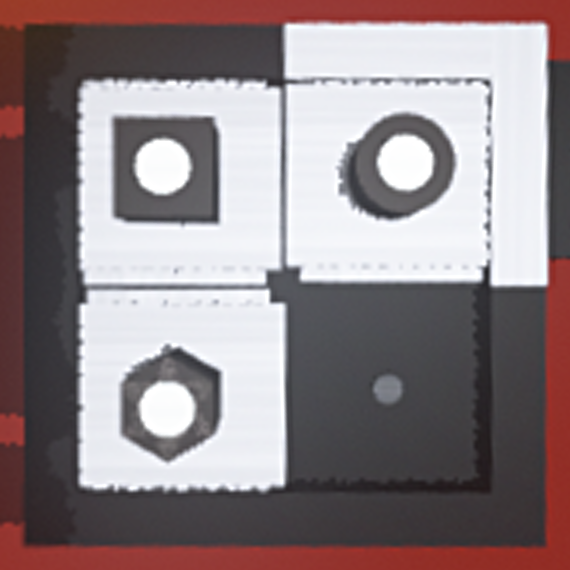

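```bash
python3 - <<'E'
from h import *
im=cv2.imread("pics/r9head.png")
g=cv2.cvtColor(im,cv2.COLOR_BGR2GRAY)
# lip frame centre from lip rectification edges
l=cv2.imread("pics/r9lip.png").astype(int)
red=(l[:,:,2]-l[:,:,1])>60
for row in (300,330,400): 
  x=np.where(~red[row,:])[0]; print("row",row,x.min()/3-95,x.max()/3-95)
for col in (150,200,350,450):
  y=np.where(~red[:,col])[0]; print("col",col,95-y.min()/3,95-y.max()/3)
c=cv2.HoughCircles(cv2.medianBlur(g,3),cv2.HOUGH_GRADIENT,1,60,param1=100,param2=18,minRadius=20,maxRadius=36)
for x,y,rr in c[0]: print("circle",(x/3-95).round(2),(95-y/3).round(2),(rr/3).round(1))
E
```

```text
row 300 -95.0 85.66666666666666
row 330 -95.0 85.66666666666666
row 400 -95.0 85.66666666666666
col 150 86.0 -86.0
col 200 86.0 -86.0
col 350 86.33333333333333 -86.0
col 450 86.33333333333333 -86.0
circle -36.83 35.5 8.2
circle 35.5 36.83 8.2
circle -35.83 -36.83 8.3
```

View pics/r9head.png

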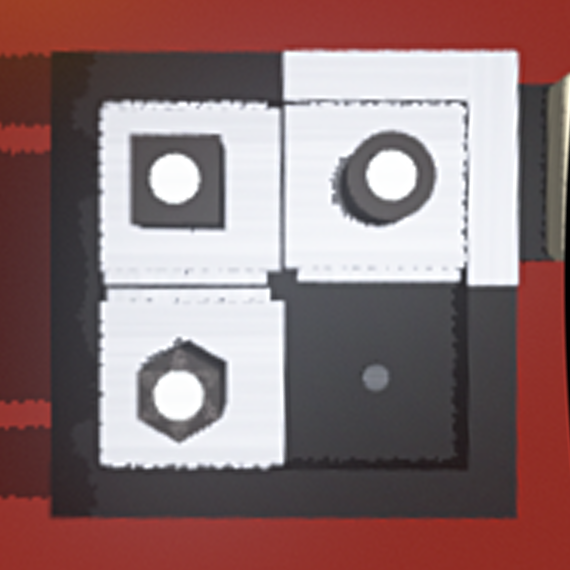

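```bash
python3 - <<'E'
from plant import r,order
from h import *
status(r); print(order.finish_job())
E
```

```text
t 25.55 tcp stage mm [-8.5160e+01  9.0000e-02  2.4601e+02] toolx vs stagex deg -89.89 tilt [-1.7e-03  8.0e-04 -1.0e+00] F stage [-1.33  0.47 -0.42] open 0.501 M [ 0.05 -0.   -0.  ]
the job is handed in; nothing more can be done
None
```

The round carrier is in the viewing pocket, and I handed the job in at about 25.6 s with the gripper open and clear of everything. I slid the hex from pocket_a to pocket_b, then the square from the viewing pocket to pocket_a. The round then went from pocket_c to the viewing pocket, where I pressed it against the +y stop strip.

- **Forces:** the wrist read about 9–12 N while pressing, settling at about 10.5–11 N for more than a second before I eased off and let go. The hold was stepped up in small increments over about 4.5 s, because the force rose less than expected. The strip itself may have felt 1–2 N less because of sliding friction. The hex and square seated at about 6–7 N, and no reading exceeded 12.3 N in the plane; I read forces between moves, not continuously.
- **Final positions:** the last wrist picture put the head centres, in mm from the recess centre, at:

| Carrier | x | y |
|---|---|---|
| round | 35.5 | 36.8 |
| square | −36.8 | 35.5 |
| hex | −35.8 | −36.8 |

  Each pocket is centred at ±36, so all three sit within the 0.75 mm play, give or take 0.1 mm. The hex is turned by about 1°.
- **Disagreement:** the top and wrist cameras put the stage about 5 mm apart along its x. I used the wrist estimate after the first grasp and contact agreed with it.
- **Lift:** while sliding, the wrist at times carried up to about 4.5 N of a carrier's 4.9 N weight, so it may have ridden up within the play under the lips. None came out.
- **Bystanders:** I did not touch the jar, tape or driver, though I made no separate final check of them.

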